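# Close up the pastel chest

## Task

Close up the larger wooden pastel chest with your fingertips: first push its pulled-out tray all the way home, then swing its open lid down over it until it is fully shut, guiding the lid rather than slamming it. Only push: do not pick up or tip the tray. Leave the smaller pencil box open and everything else on the table where it stands, and finish with the hand clear.

Things in the scene. Friction and masses are not known exactly. Their poses are not given: they have to be found in the camera images.
- chest: The larger, pale wooden chest, fixed to the table: 150 mm deep (x), 220 mm wide (y), 80 mm high without lid. Origin: centre of its underside. Its own -x is its front, where the tray sticks out. Below is an open-fronted bay 200 mm wide and 46 mm high over the bare table, with a back stop 65 mm behind the origin; above, a shallow compartment. z up.
- tray: Loose tray of pastel sticks, 146 mm long (x), 196 mm wide (y), 42 mm high, about 0.45 kg (varies), slides on the table inside the chest's bay with 2 mm play each side and starts 45 to 80 mm out. Origin: centre of its underside; axes as the chest's, front at -x. Fully home it meets the back stop: its origin is then at x = -8 mm in the chest's frame and its front stands 6 mm proud of the chest's.
- tray_front (a point): Centre of the tray's flat front face, half-way up: 73 mm in -x from the tray's origin and 21 mm above the table.
- lid (a joint): Angle of the chest's lid: 0 fully shut (level), about 1.57 upright, at most 1.95 (leaning back, away from the chest's front); starts 1.5 to 1.85. The stiff hinge holds the lid at any angle, it does not fall; some 2 to 5 N at the free edge move it. Lid panel: 170 mm long from the hinge, 230 mm wide, 8 mm thick.
- lid_hinge (a point): Middle of the lid's hinge line, which runs along the chest's y at its rear top edge: x = +75 mm, z = 80 mm in the chest's frame. It lies in the plane of the lid's underside, so the outer (top) face is 8 mm off it, at z = 88 mm when shut.
- lid_edge (a point): Middle of the lid's free edge, on its outer (top) face, 170 mm from the hinge. On the inside a tongue 50 mm wide, 8 mm thick stands 52 mm off the lid here; as the lid shuts it drops in front of the tray (once that is home) with 4 mm to spare; with the tray out it fouls it.
- pencil_box: Smaller open wooden box of pencils, 90 mm deep (x), 170 mm wide (y), 45 mm high, fixed, with its own open lid 90 mm long; must stay open. Origin: centre of its underside.
- pencil_lid (a joint): Angle of the pencil box's lid, 0 shut, about 1.6 at the start; leave it.
- tall_tumbler: Steel tumbler with black lid, 72 mm across, 200 mm high; origin at the centre of its foot. Leave it.
- short_tumbler: Steel tumbler with black lid, 74 mm across, 150 mm high; origin at its foot. Leave it.
- paper_cup: Paper cup, 80 mm across, 95 mm high; origin at its foot. Leave it.
- water_bottle: Green bottle, 68 mm across, 210 mm high; origin at its foot. Leave it.
- eraser: White eraser block lying flat, 60 x 35 mm, 22 mm high, near the tray; origin at its underside. Leave it.
- brush_jar: White jar of brushes, 72 mm across, 190 mm high with brushes; origin at its foot. Leave it.
- tape_roll: Paper tape roll lying flat, 90 mm across, 20 mm high; origin at its underside. Leave it.

How it is judged (in metres and radians):
On the way, in this order (a step that is already met when the one before it is completed fails the run):
1. the tray is home (within 4 mm) while the lid is still open (x of tray in the frame of chest above -0.012 m and height (world z) of tray below 0.006 m and value of joint lid above 0.6 rad), for 0.2 s.
2. the lid is shut (within 0.03 rad) (value of joint lid below 0.03 rad), for 0.2 s.
At the end, for the whole second after the job is handed in: The tray is within 4 mm of its back stop and flat on the table, the lid is shut to within 0.03 rad, both at rest, and the pencil box is still open (x of tray in the frame of chest above -0.012 m and height (world z) of tray below 0.006 m and value of joint lid below 0.03 rad and velocity of joint lid between -0.05 and 0.05 rad/s and linear speed of tray below 0.02 m/s and value of joint pencil_lid above 1.3 rad); the robot touches nothing.
It fails at once if the tray is lifted more than 12 mm or tipped more than 0.12 rad (height (world z) of tray above 0.012 m or angle between tray's own z axis and vertical above 0.12 rad).
It fails at once if the tray is pulled out and clear of the chest instead of pushed (x of tray in the frame of chest below -0.12 m).
It fails at once if the lid is slammed (faster than 1.5 rad/s over its last 0.3 rad) (value of joint lid below 0.3 rad and velocity of joint lid below -1.5 rad/s).
It fails at once if the pencil box's lid is moved to below 1.3 rad (value of joint pencil_lid below 1.3 rad).
It fails at once if a bystander is shifted more than 30 mm or tipped more than 0.3 rad (distance of any of tall_tumbler, short_tumbler, paper_cup, water_bottle, eraser, brush_jar, tape_roll from where it was at the start of the episode above 0.03 m or angle between any of tall_tumbler, short_tumbler, paper_cup, water_bottle, eraser, brush_jar, tape_roll's own z axis and vertical above 0.3 rad).
It also fails if it takes over 58 s, if anything falls off the work surface, if the arm or the gripper's body presses on something with over 40 N, if the wrist force passes 120 N, or if a joint passes its speed limit or range.

## Robot

A 6-joint arm with a two-finger parallel gripper is mounted at the origin on the work surface. World frame = base frame: x ahead of the robot, y to its left, z up, the work surface at z = 0. Lengths are in mm, angles in rad, forces in N, time in s.
With the tool pointing down it reaches from about 350 to 975 mm from the base axis. Payload 7.1 kg.
Tool frame: the origin (TCP) lies at the very end of the fingers, on their centre line; the grasp point (between the pads) lies 19 mm behind it; z points along the fingers, y is the direction in which the jaws open and shut (so a half turn about z gives the same grasp; the last joint's range is limited). The gripper opens to 88 mm and grips with 3 to 60 N. Pads are 20 mm wide; open, the fingers measure 115 mm over their backs; the gripper's body (75 mm by 178 mm) begins 61 mm behind the grasp point.
Start: joints at [1.153, 0.423, 1.63, -0, 1.089, -0.019], TCP at [242.663, 575.951, 222.675] pointing down, gripper open.
Joint ranges: [-3, 3], [-0.9, 2.11], [0.09, 2.58], [-1.31, 4.45], [0.11, 2.69], [-2.54, 2.54]. Speed limits (rad/s): [2.39, 2.39, 3.01, 3.14, 3.14, 3.14].

## Interface

Orientations are given as a rotation vector (axis times angle).
In Python, from workcell import monitor, vision, order, find_in, regions_of, place_of gives the robot as it stands. The module is installed in compiled form; this text tells all that it offers.
- The arm moves only by the tool carry_out, never from a script. Its argument "targets" is a list of rows, each a list of 3 entries, a list of its own where there are three numbers: the turn, a rotation vector about the world's x, y, z in degrees, then the shift along the world's x, y, z in mm, then the finger opening in mm, from 0 to 87.8. In form: [[[rx, ry, rz], [x, y, z], hand], ...]. A call has 1 to 10 rows; each row is the pose to reach, as a shift and turn from the pose commanded when the call began; what a row does not reach only later rows make up. A row lasts 1/12 s, in which the tool goes at most 41.7 mm and 7.16 degrees, less where a joint would pass 70% of its speed; a pose out of reach is approached as far as the arm can. A call with a gripper value outside its range is refused whole. The fingers move at their own pace and stop on an object; the grip force is fixed at half the most. Time passes only in rows, so rows that repeat a pose let the fingers close. It gives the time, the measured TCP pose, the force and the opening at its end, in the units of the state.
- monitor.get_obs(): the state, without advancing time (a new reading comes with each control period).
- vision.get_image(name): name is "scene" or "side" or "wrist"; returns the picture (480x640x3 uint8, red, green, blue); there is no depth.
- vision.camera_model(name): a dict with "K" (3x3 intrinsics, pixels), "rvec" (rotation vector, rad) and "tvec" (3), from world to camera coordinates, as OpenCV has them. Camera axes: x right, y down, z forward; pixel columns grow to the right and rows downward; lengths in mm; the calibration is good to about 2 mm. A picture is of the moment at which its call begins: read the wrist's pose just before it. camera_model takes no time and is no camera call; for the wrist camera it gives the pose at the moment of the call.
- order.close_job(): hands the job in, once; it reports no verdict.
Trained networks look in the newest picture that a camera, given by its name, has taken for a name from the list of things; names that differ only in an ending like _2 or _b are one class to them, and where a whole thing is asked for, a point or a joint stands for the part that bears it (a point fixed in the world has none). Each returns a list of dicts, best first, with "confidence" (0 to 1); they miss things now and then, are a little off and sometimes report something else, mostly with a low value. They report only what shows in the picture. A call takes as long as a camera call.
- find_in(query, camera): "point" ([x, y, z] in mm, in the coordinates of the camera as it stood for that picture, good to about 4 mm: the middle of the surface that is visible of it).
- regions_of(query, camera): "mask" (480x640 bool, what is visible of it).
- place_of(query, camera): "point" ([x, y, z] in mm, in the coordinates of the camera as it stood for that picture, good to about 4 mm: a listed point, or the origin of a listed thing).
The state is a dict: "t": time; "qpos": joint angles; "qvel": joint speeds; "joint_torque": joint torques, N m; "ee_pos": TCP position; "orientation": TCP orientation; "ft_force": force on the tool from outside, world axes, zero at the start; "moment": the same for the moment, N m; "width": finger opening in mm.
Only numpy, scipy, OpenCV 4.12 (cv2) and the standard library are available. Lean on these libraries where they do the work, as an engineer would, in place of code of your own. Each camera call takes 0.05 s, during which the arm holds its last target.

## Working session

There is one attempt and no reset: what is moved stays moved. The work goes in short steps, Python scripts to look and compute and a tool call to move; the robot and the scene stay as the last step left them, time stands still between calls to the robot, and variables do not carry over. Pictures are saved under pics/ and viewed, and the job is handed in when it is done.

Besides the shell and the picture viewer there is one more tool, called after ">>>" as name([rows], argument=value, ...), one row to a line, values as JSON. carry_out: Moves the arm, as the interface text tells. Its arguments: {"type":"object","properties":{"targets":{"type":"array","items":{"type":"array"}}},"required":["targets"]}

```bash
mkdir -p pics
cat > h.py <<'E'
import numpy as np, cv2
from workcell import monitor, vision, order, find_in, regions_of, place_of
def cam(n):
    m=vision.camera_model(n); R,_=cv2.Rodrigues(np.array(m['rvec'],float)); return np.array(m['K']),R,np.array(m['tvec'],float).ravel()
def w(n,p):
    K,R,t=cam(n); return R.T@(np.array(p)-t)
def proj(n,P):
    m=vision.camera_model(n)
    return cv2.projectPoints(np.array(P,float).reshape(-1,1,3),np.array(m['rvec'],float),np.array(m['tvec'],float),np.array(m['K'],float),None)[0].reshape(-1,2)
def onz(n,uv,z):
    K,R,t=cam(n); d=R.T@np.linalg.inv(K)@np.array([uv[0],uv[1],1.]); c=-R.T@t; return c+d*(z-c[2])/d[2]
def snap(n,f):
    im=vision.get_image(n); cv2.imwrite('pics/'+f,im[:,:,::-1]); return im
E
python3 - <<'E'
from h import *
np.set_printoptions(precision=1,suppress=True)
for c in ['scene','side']:
    snap(c,c+'0.png')
    K,R,t=cam(c); print(c,'campos',-R.T@t)
    for q in ['chest','tray','tray_front','lid_hinge','lid_edge','pencil_box','eraser','tall_tumbler','short_tumbler','paper_cup','water_bottle','brush_jar','tape_roll']:
        for r in place_of(q,c)[:2]: print(q,w(c,r['point']),round(r['confidence'],2))
print(monitor.get_obs())
E
```

```text
scene campos [1446.3  761.8 1071.4]
chest [545.9 -38.2  -0. ] 0.98
tray [540.8  32.2  -0.5] 0.63
tray_front [529.4 108.5  25.1] 0.91
lid_hinge [ 554.  -107.8   82.6] 0.95
lid_hinge [ 563.9 -152.8  249. ] 0.47
lid_edge [ 563.4 -152.2  248.7] 0.8
pencil_box [ 537.5 -542.1    0.1] 0.59
eraser [398.5 139.3   4.3] 0.62
tall_tumbler [434.8 459.3   2.1] 0.78
tall_tumbler [528.5 109.7  26.9] 0.21
short_tumbler [584.6 518.6   3.3] 0.86
paper_cup [746.1  -1.9  -0.2] 0.69
water_bottle [665.  410.3   3.2] 0.73
water_bottle [436.8 455.    0.9] 0.25
brush_jar [ 686.2 -420.6    0.8] 0.75
brush_jar [527.1 110.5  27. ] 0.26
tape_roll [ 376.6 -391.9   -1.3] 0.64
side campos [ 461.4 -908.8 1118. ]
chest [547.  -33.6  -0.9] 0.64
tray [ 560.  -150.1  247.9] 0.23
tray_front [532.  101.7  19.8] 0.63
lid_hinge [ 552.8 -110.8   79.7] 0.92
lid_edge [ 557.8 -149.2  249.6] 0.79
eraser [399.3 141.2   2.7] 0.68
tall_tumbler [440.3 463.    0. ] 0.97
short_tumbler [586.2 515.8  -1.4] 0.98
paper_cup [751.6  -4.9  -2.4] 0.68
paper_cup [546.8 -34.1   1.6] 0.38
water_bottle [666.4 409.    3.7] 0.83
brush_jar [ 685.8 -417.8   -0.8] 0.6
tape_roll [ 380.6 -399.8   -0.5] 0.84
{'t': 1.4, 'qpos': array([ 1.2,  0.4,  1.6,  0. ,  1.1, -0. ]), 'qvel': array([-0., -0.,  0.,  0., -0.,  0.]), 'joint_torque': array([  0. , -54.5, -27.4,   0.1,   0. ,   0. ]), 'ee_pos': array([242.6, 575.9, 222.7]), 'orientation': array([-0.6, -3.1,  0. ]), 'ft_force': array([-0.1,  0.5, -0.6]), 'moment': array([ 0.,  0., -0.]), 'width': 87.5854927636752}
```

View pics/scene0.png

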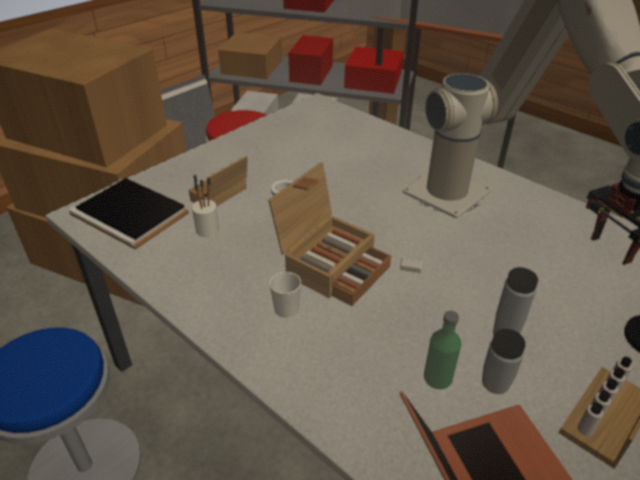

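View pics/side0.png

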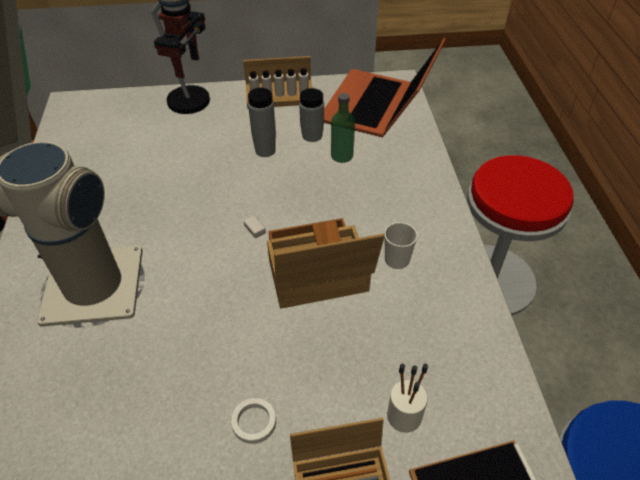

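```bash
cat > ov.py <<'E'
from h import *
def frame(o,yaw):
    c,s=np.cos(yaw),np.sin(yaw); return lambda P:(np.array([[c,-s,0],[s,c,0],[0,0,1]])@np.array(P,float).T).T+np.array([o[0],o[1],0])
def box(x0,x1,y0,y1,z0,z1): return [[x,y,z] for x in(x0,x1) for y in(y0,y1) for z in(z0,z1)]
E_=[(0,1),(2,3),(4,5),(6,7),(0,2),(1,3),(4,6),(5,7),(0,4),(1,5),(2,6),(3,7)]
def draw(im,n,P,col,f,off):
    p=(proj(n,P)-off)*f
    for a,b in E_: cv2.line(im,tuple(int(v) for v in p[a]),tuple(int(v) for v in p[b]),col,1,cv2.LINE_AA)
def overlay(n,src,out,o,yaw,tx,th,roi):
    im=cv2.imread('pics/'+src); x0,y0,x1,y1=roi; f=4
    im=cv2.resize(im[y0:y1,x0:x1],None,fx=f,fy=f,interpolation=cv2.INTER_CUBIC)
    F=frame(o,yaw); off=np.array([x0,y0])-0.5+0.5/f
    draw(im,n,F(box(-75,75,-110,110,0,80)),(255,0,0),f,off)
    draw(im,n,F(box(tx-73,tx+73,-98,98,0,42)),(0,255,0),f,off)
    L=np.array(box(0,170,-115,115,0,8),float); G=np.c_[75-L[:,0]*np.cos(th)+L[:,2]*np.sin(th),L[:,1],80+L[:,0]*np.sin(th)+L[:,2]*np.cos(th)]
    draw(im,n,F(G),(0,0,255),f,off)
    cv2.imwrite('pics/'+out,im)
E
python3 - <<'E'
from ov import *
from scipy.spatial.transform import Rotation as Ro
o=monitor.get_obs(); print(Ro.from_rotvec(o['orientation']).as_matrix().round(3))
yaw=np.arctan2(-.994,.105); print(np.degrees(yaw))
overlay('scene','scene0.png','ovs.png',(546.4,-36),yaw,-69,1.77,(250,150,430,300))
overlay('side','side0.png','ovd.png',(546.4,-36),yaw,-69,1.77,(240,190,420,320))
E
```

```text
[[-0.922  0.388 -0.   ]
 [ 0.388  0.922 -0.   ]
 [ 0.    -0.    -1.   ]]
-83.96999119171853
```

View pics/ovs.png

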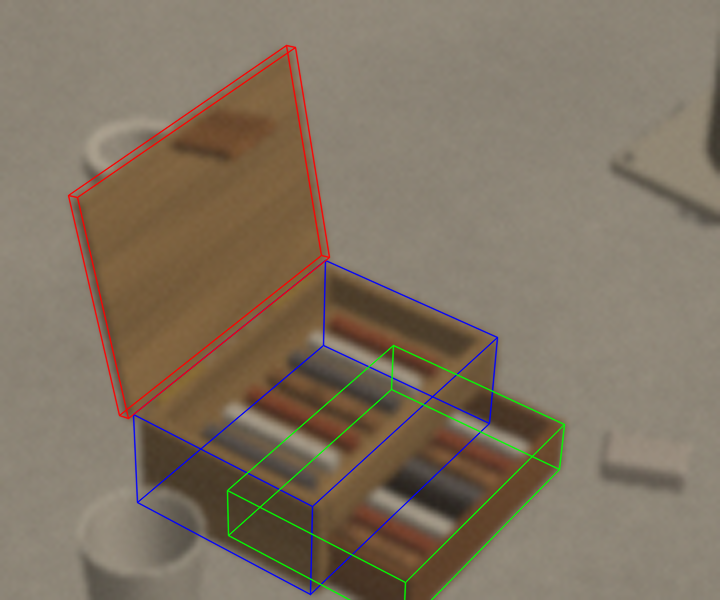

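View pics/ovd.png

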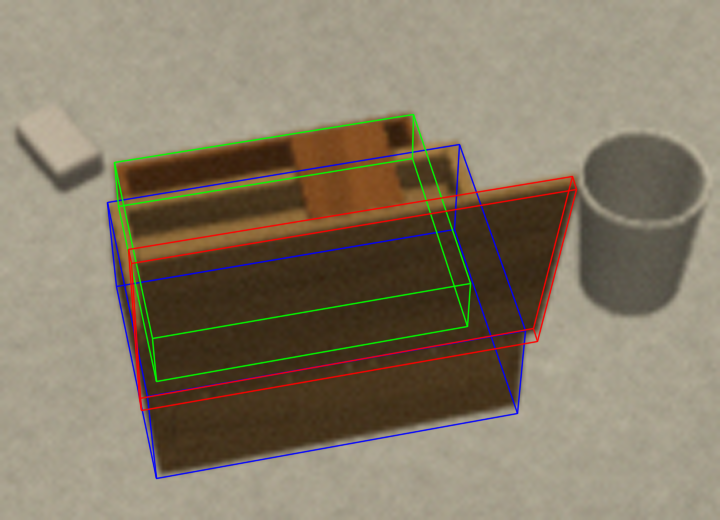

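>>> carry_out([
  [[0,0,-6],[8,-35,5],87],
  [[0,0,-12],[16,-70,10],87],
  [[0,0,-18],[24,-105,15],87],
  [[0,0,-24],[32,-140,20],87],
  [[0,0,-30],[40,-175,20],87],
  [[0,0,-36],[48,-210,20],87],
  [[0,0,-42],[56,-245,20],87],
  [[0,0,-48],[70,-275,20],87],
  [[0,0,-54],[95,-305,20],87],
  [[0,0,-61.2],[125,-330,20],87],
])

```text
t: 2.23
ee_pos: [367.2, 243.9, 243.0]
orientation: [-2.107, -2.33, 0.0]
ft_force: [0.3, 1.8, -0.1]
width: 87.2
```

>>> carry_out([
  [[0,0,0],[35,-20,0],87],
  [[0,0,0],[70,-45,-10],87],
  [[0,0,0],[100,-65,-30],87],
  [[0,0,0],[130,-85,-60],87],
  [[0,0,0],[150,-98,-95],87],
  [[0,0,0],[160,-106,-130],87],
  [[0,0,0],[160,-106,-165],87],
  [[0,0,0],[160,-106,-195],87],
  [[0,0,0],[160,-106,-220],87],
  [[0,0,0],[160,-106,-220],87],
])

```text
t: 3.07
ee_pos: [524.4, 138.9, 18.2]
orientation: [-2.1, -2.331, 0.01]
ft_force: [-0.4, 0.4, 0.1]
width: 87.1
```

Run:
```python
from h import *
np.set_printoptions(precision=3,suppress=True)
o=monitor.get_obs(); print(o['t'],o['ee_pos'],cv2.Rodrigues(o['orientation'])[0],o['ft_force'],o['qpos'])
im=snap('scene','s1.png'); cv2.imwrite('pics/s1z.png',cv2.resize(im[100:300,240:460,::-1],None,fx=3,fy=3))
```

```text
3.0667 [524.434 138.902  18.183] [[-0.104  0.995 -0.008]
 [ 0.995  0.104 -0.002]
 [-0.001 -0.008 -1.   ]] [-0.418  0.449  0.092] [ 0.237  0.625  1.904 -0.     0.621  0.133]
```

View pics/s1z.png

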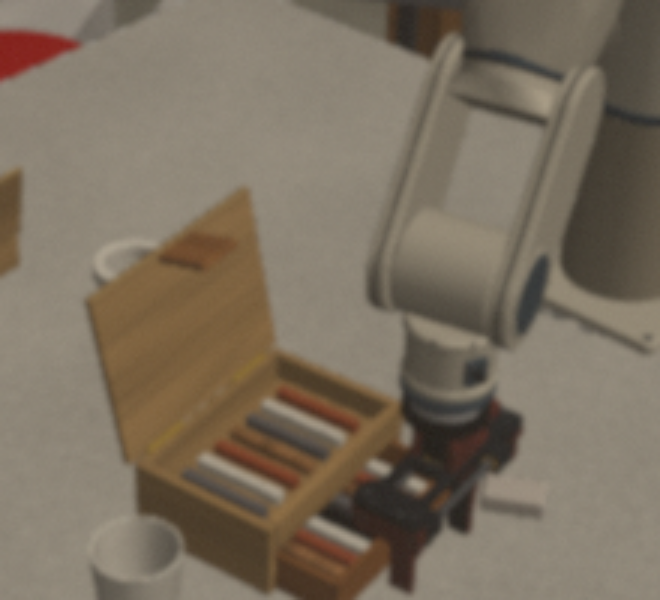

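>>> carry_out([
  [[0,0,0],[1,-9,-3],87],
  [[0,0,0],[2,-18,-3],87],
  [[0,0,0],[2.5,-24,-3],87],
  [[0,0,0],[3.1,-30,-3],87],
  [[0,0,0],[3.8,-36,-3],87],
  [[0,0,0],[4.4,-42,-3],87],
  [[0,0,0],[5,-48,-3],87],
  [[0,0,0],[5.7,-54,-3],87],
  [[0,0,0],[6.3,-60,-3],87],
  [[0,0,0],[6.8,-65,-3],87],
])

```text
t: 3.95
ee_pos: [536.7, 75.0, 21.4]
orientation: [2.101, 2.332, 0.007]
ft_force: [3.3, 6.9, 1.0]
width: 86.5
```

>>> carry_out([
  [[0,0,0],[0.4,-4,0],87],
  [[0,0,0],[0.8,-8,0],87],
  [[0,0,0],[1.2,-12,0],87],
  [[0,0,0],[1.5,-14,0],87],
])

```text
t: 4.28
ee_pos: [538.4, 61.0, 21.4]
orientation: [2.1, 2.332, 0.007]
ft_force: [3.3, 6.8, 0.2]
width: 86.9
```

>>> carry_out([
  [[0,0,0],[0.2,-2,-2],87],
  [[0,0,0],[0.4,-4,-3],87],
  [[0,0,0],[0.5,-5,-3],87],
])

```text
t: 4.53
ee_pos: [538.5, 59.7, 19.8]
orientation: [2.103, 2.333, 0.011]
ft_force: [-7.6, 37.8, 18.9]
width: 87.1
```

>>> carry_out([
  [[0,0,0],[0.1,-1.5,0],87],
  [[0,0,0],[0.2,-2,0],87],
])

```text
t: 4.7
ee_pos: [538.0, 59.2, 19.8]
orientation: [-2.1, -2.335, -0.012]
ft_force: [-10.4, 45.8, 20.3]
width: 87.1
```

>>> carry_out([
  [[0,0,0],[-0.5,5,0],87],
  [[0,0,0],[-2,25,0],87],
  [[0,0,0],[-4,50,10],87],
  [[0,0,0],[-6,75,60],87],
  [[0,0,0],[-6,85,100],87],
  [[0,0,0],[-6,95,140],87],
  [[0,0,0],[-6,95,180],87],
  [[0,0,0],[-6,95,200],87],
])

```text
t: 5.37
ee_pos: [531.3, 149.4, 221.3]
orientation: [2.1, 2.333, 0.006]
ft_force: [1.2, 0.0, -0.1]
width: 87.4
```

Run:
```python
from ov import *
np.set_printoptions(precision=1,suppress=True)
yaw=np.arctan2(-.994,.105)
for c in ['scene','side','wrist']:
    snap(c,c+'2.png')
    for q in ['tray_front','tray','chest','lid_edge']:
        for r in place_of(q,c)[:1]:
            p=w(c,r['point']); d=p-np.array([546.4,-36,0]); print(c,q,p,'front dist',d@[-.105,.994,0],round(r['confidence'],2))
overlay('scene','scene2.png','ovs2.png',(546.4,-36),yaw,-8,1.77,(250,150,430,300))
overlay('side','side2.png','ovd2.png',(546.4,-36),yaw,-8,1.77,(240,190,420,320))
```

```text
scene tray_front [533.9  48.5  24.4] front dist 85.26975522802292 0.75
scene tray [545.3 -23.3   2. ] front dist 12.747113888994308 0.97
scene chest [548.2 -35.9  -1.7] front dist -0.04827465328545724 0.84
scene lid_edge [ 561.3 -148.   249.3] front dist -112.92655746997953 0.97
side chest [546.6 -34.6   2.3] front dist 1.3297291008302945 0.9
side lid_edge [ 559.6 -148.7  247.3] front dist -113.39308826365705 0.61
wrist tray_front [535.5  48.9  23.1] front dist 85.49543192815382 0.89
wrist chest [549.5 -36.5  -4.8] front dist -0.8331691469028255 0.59
```

View pics/ovs2.png

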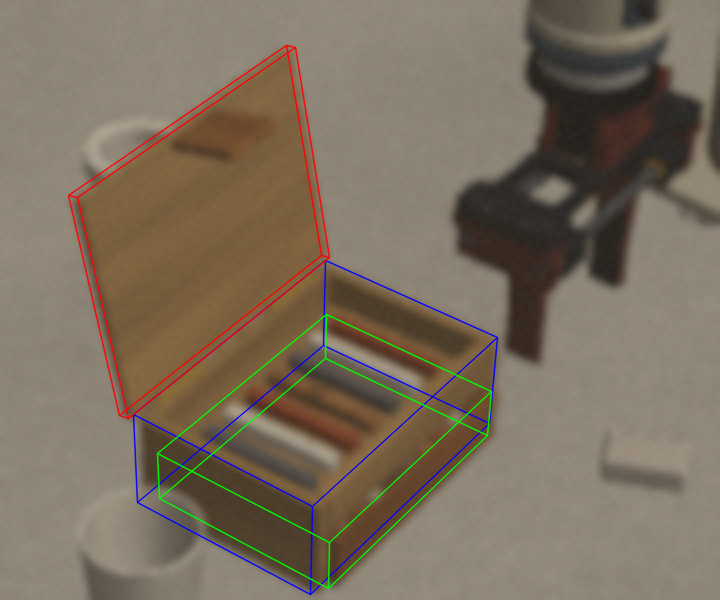

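View pics/wrist2.png

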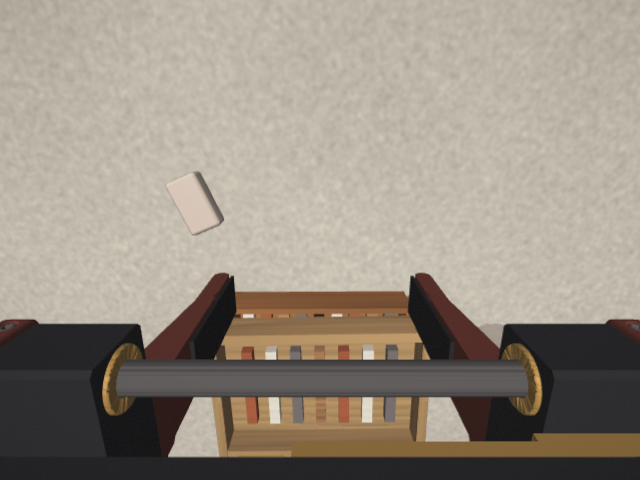

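View pics/ovd2.png

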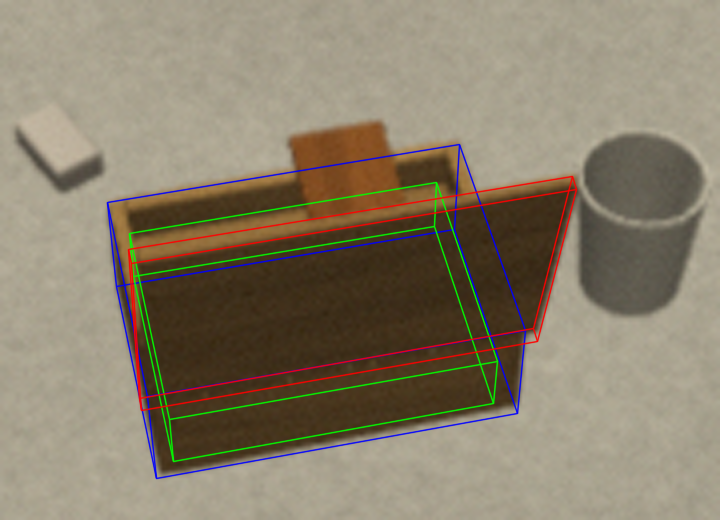

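Run:
```python
from ov import *
np.set_printoptions(precision=1,suppress=True)
im=cv2.imread('pics/wrist2.png'); 
cv2.imwrite('pics/w2z.png',cv2.resize(im[270:400,200:440],None,fx=3,fy=3,interpolation=cv2.INTER_CUBIC))
for u in (280,320,360,395): print(u,[im[r,u].tolist() for r in range(284,350,2)])
K,R,t=cam('wrist');print(-R.T@t,R)
yaw=np.arctan2(-.994,.105);F=frame((546.4,-36),yaw)
for name,x,z in [('chest top front',-75,80),('chest bay top',-75,46),('tray top home',-81,42),('tray bottom home',-81,0),('tray top -12',-85,42),('bottom -12',-85,0)]:
    print(name,proj('wrist',F([[x,-60,z],[x,0,z],[x,60,z]])).ravel())
```

```text
280 [[179, 194, 201], [178, 191, 198], [175, 189, 196], [172, 186, 192], [70, 98, 133], [53, 81, 121], [53, 83, 123], [55, 84, 124], [57, 88, 129], [57, 86, 128], [56, 86, 128], [56, 86, 128], [57, 88, 130], [67, 107, 156], [67, 107, 155], [79, 118, 164], [97, 139, 191], [75, 108, 137], [75, 107, 137], [74, 105, 133], [72, 103, 130], [77, 110, 139], [76, 109, 138], [78, 111, 142], [79, 111, 141], [83, 118, 148], [102, 147, 182], [102, 147, 182], [101, 147, 182], [102, 147, 182], [99, 143, 178], [98, 140, 174], [100, 143, 178]]
320 [[177, 191, 198], [173, 186, 193], [174, 188, 196], [177, 191, 198], [54, 85, 125], [51, 79, 117], [53, 83, 120], [53, 83, 122], [55, 84, 124], [53, 83, 122], [54, 82, 122], [51, 81, 119], [58, 89, 132], [66, 104, 151], [66, 103, 151], [43, 54, 71], [53, 68, 84], [75, 105, 133], [77, 109, 138], [75, 106, 136], [77, 110, 140], [82, 116, 147], [78, 111, 140], [79, 113, 143], [80, 115, 144], [90, 129, 162], [104, 150, 185], [104, 150, 185], [103, 149, 184], [103, 149, 184], [98, 141, 174], [69, 97, 136], [69, 97, 136]]
360 [[179, 195, 201], [180, 194, 201], [1
[... 706 characters left out ...]
99, 144], [62, 99, 144], [83, 110, 143], [71, 99, 126], [73, 103, 130], [75, 107, 137], [78, 110, 141], [82, 117, 148], [79, 114, 144], [79, 113, 144], [80, 114, 145], [82, 116, 147], [103, 148, 184], [106, 154, 190], [105, 153, 190], [104, 152, 189], [103, 149, 185], [93, 120, 144], [84, 85, 91], [85, 85, 91]]
[520.7 226.4 377.6] [[ 1.   0.1 -0. ]
 [ 0.1 -1.   0.3]
 [ 0.  -0.3 -1. ]]
chest top front [257.1 337.1 319.9 337.1 382.8 337. ]
chest bay top [262.8 319.  320.1 319.  377.4 318.9]
tray top home [263.1 312.  320.1 311.9 377.1 311.9]
tray bottom home [268.8 294.4 320.3 294.3 371.7 294.3]
tray top -12 [262.9 308.6 320.1 308.5 377.3 308.5]
bottom -12 [268.6 291.2 320.3 291.2 371.9 291.1]
```

View pics/w2z.png

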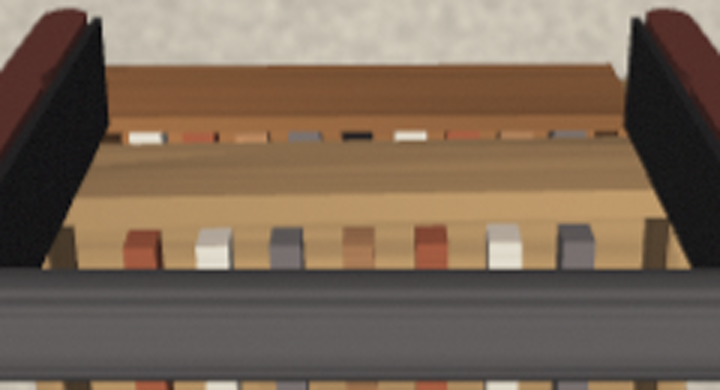

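>>> carry_out([
  [[0,0,0],[0,0,-40],87],
  [[0,0,0],[2,-20,-80],87],
  [[0,0,0],[4,-40,-120],87],
  [[0,0,0],[6,-60,-150],87],
  [[0,0,0],[8,-75,-168],87],
  [[0,0,0],[8.7,-83,-168],87],
  [[0,0,0],[9.2,-88,-168],87],
  [[0,0,0],[9.5,-91,-168],87],
  [[0,0,0],[9.5,-91,-168],87],
])

```text
t: 6.87
ee_pos: [541.7, 58.0, 50.4]
orientation: [2.101, 2.333, 0.004]
ft_force: [-0.1, -0.5, 0.1]
width: 86.9
```

>>> carry_out([
  [[0,0,0],[0.2,-2,0],87],
  [[0,0,0],[0.3,-3,0],87],
])

```text
t: 7.03
ee_pos: [541.4, 55.5, 50.1]
orientation: [2.1, 2.334, 0.003]
ft_force: [0.5, 1.1, 0.4]
width: 87.1
```

>>> carry_out([
  [[0,0,0],[0.1,-1,0],87],
  [[0,0,0],[0.2,-2,0],87],
])

```text
t: 7.2
ee_pos: [541.0, 53.6, 49.4]
orientation: [2.101, 2.335, 0.002]
ft_force: [-3.0, 11.7, 6.8]
width: 86.8
```

>>> carry_out([
  [[0,0,0],[0.1,-1,0],87],
  [[0,0,0],[0.1,-1,0],87],
])

```text
t: 7.37
ee_pos: [541.0, 53.6, 49.4]
orientation: [-2.101, -2.335, -0.003]
ft_force: [-2.1, 9.7, 6.1]
width: 87.2
```

>>> carry_out([
  [[0,0,0],[-1,10,0],87],
  [[0,0,0],[-2,20,25],87],
  [[0,0,0],[-2,20,65],87],
  [[0,0,0],[-2,20,105],87],
  [[0,0,0],[-2,20,145],87],
  [[0,0,0],[-2,20,185],87],
  [[0,0,0],[-2,20,225],87],
  [[0,0,0],[-2,20,250],87],
  [[0,0,0],[-2,20,250],87],
])

```text
t: 8.12
ee_pos: [541.6, 72.7, 305.1]
orientation: [2.097, 2.329, 0.012]
ft_force: [1.0, 0.4, -0.5]
width: 87.4
```

>>> carry_out([
  [[0,0,0],[3,-30,0],87],
  [[0,0,0],[6,-65,0],87],
  [[0,0,0],[9,-100,0],87],
  [[0,0,0],[12,-135,0],87],
  [[0,0,0],[15,-170,0],87],
  [[0,0,0],[18,-205,0],87],
  [[0,0,0],[21,-240,0],87],
  [[0,0,0],[23,-265,0],87],
  [[0,0,0],[23,-270,0],87],
  [[0,0,0],[23,-270,0],87],
])

```text
t: 8.95
ee_pos: [561.2, -199.0, 297.4]
orientation: [-2.104, -2.331, 0.001]
ft_force: [0.4, 0.5, 0.3]
width: 86.9
```

Run:
```python
from h import *
np.set_printoptions(precision=3,suppress=True)
o=monitor.get_obs(); print(o['t'],o['ee_pos'],o['ft_force'],o['qpos'])
im=snap('scene','s3.png'); im2=snap('side','d3.png'); cv2.imwrite('pics/s3z.png',np.hstack([cv2.resize(i,(400,400)) for i in (im[100:300,220:420,::-1],im2[130:330,230:430,::-1])]))
```

```text
8.95 [ 561.223 -199.029  297.382] [0.424 0.487 0.284] [-0.361  0.305  1.624 -0.     1.215 -0.463]
```

View pics/s3z.png

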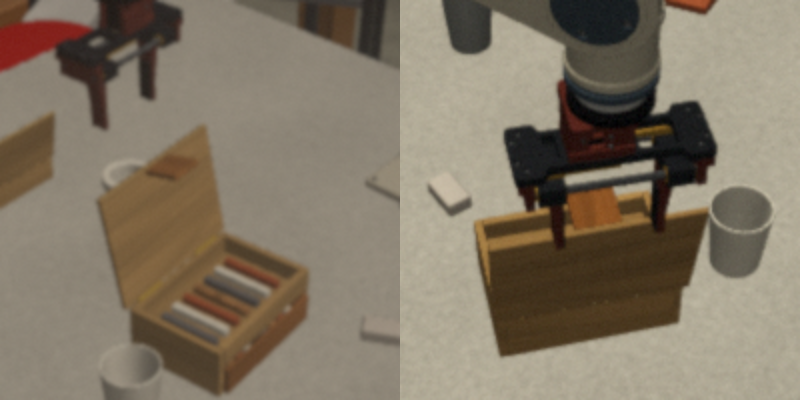

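>>> carry_out([
  [[0,0,0],[0,0,-30],87],
  [[0,0,0],[0,0,-60],87],
  [[0,0,0],[0,0,-80],87],
  [[0,0,0],[0,0,-80],87],
  [[0,0,0],[-1.6,15,-80],87],
  [[0,0,0],[-2.6,25,-80],87],
  [[0,0,0],[-3.7,35,-80],87],
  [[0,0,0],[-4.5,43,-80],87],
  [[0,0,0],[-5.4,51,-80],87],
  [[0,0,0],[-6.3,60,-80],87],
])

```text
t: 9.88
ee_pos: [556.1, -137.4, 219.9]
orientation: [2.1, 2.333, 0.001]
ft_force: [-0.3, -2.9, 2.0]
width: 87.0
```

Run:
```python
from h import *
np.set_printoptions(precision=3,suppress=True)
o=monitor.get_obs(); print(o['t'],o['ee_pos'],o['ft_force'],o['qpos'])
im=snap('scene','s4.png'); im2=snap('side','d4.png'); cv2.imwrite('pics/s4z.png',np.hstack([cv2.resize(i,(400,400)) for i in (im[100:300,220:420,::-1],im2[130:330,230:430,::-1])]))
```

```text
9.8833 [ 556.078 -137.432  219.932] [-0.33  -2.894  1.984] [-0.263  0.349  1.751 -0.     1.038 -0.368]
```

View pics/s4z.png

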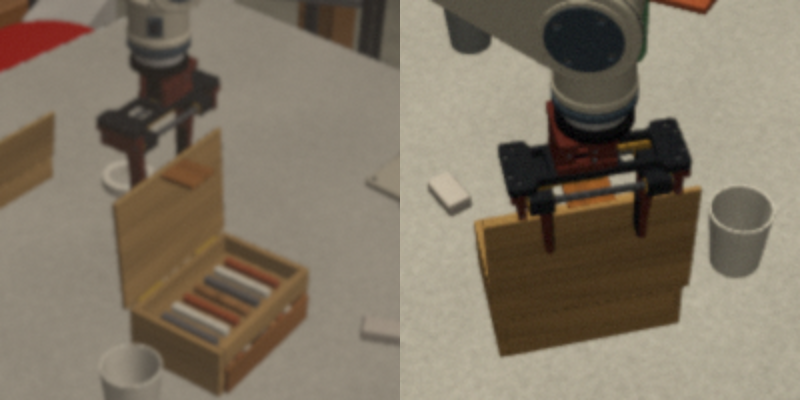

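>>> carry_out([
  [[0,0,0],[-1.6,15,0],87],
  [[0,0,0],[-3.1,30,-1],87],
  [[0,0,0],[-4.4,42,-3],87],
  [[0,0,0],[-5.7,54,-6],87],
  [[0,0,0],[-6.9,66,-10],87],
  [[0,0,0],[-8.1,77,-15],87],
  [[0,0,0],[-9.2,88,-21],87],
  [[0,0,0],[-10.3,98,-28],87],
  [[0,0,0],[-11.3,107,-35],87],
  [[0,0,0],[-12.2,115,-44],87],
])

```text
t: 10.82
ee_pos: [543.2, -21.9, 173.9]
orientation: [-2.102, -2.334, -0.0]
ft_force: [0.4, 0.1, 1.9]
width: 86.9
```

Run:
```python
from h import *
np.set_printoptions(precision=3,suppress=True)
o=monitor.get_obs(); print(o['t'],o['ee_pos'],o['ft_force'],o['qpos'])
im=snap('scene','s5.png'); im2=snap('side','d5.png'); cv2.imwrite('pics/s5z.png',np.hstack([cv2.resize(i,(400,400)) for i in (im[100:300,220:420,::-1],im2[130:330,230:430,::-1])]))
```

```text
10.8167 [543.156 -21.886 173.93 ] [0.387 0.14  1.943] [-0.062  0.369  1.848  0.     0.924 -0.167]
```

View pics/s5z.png

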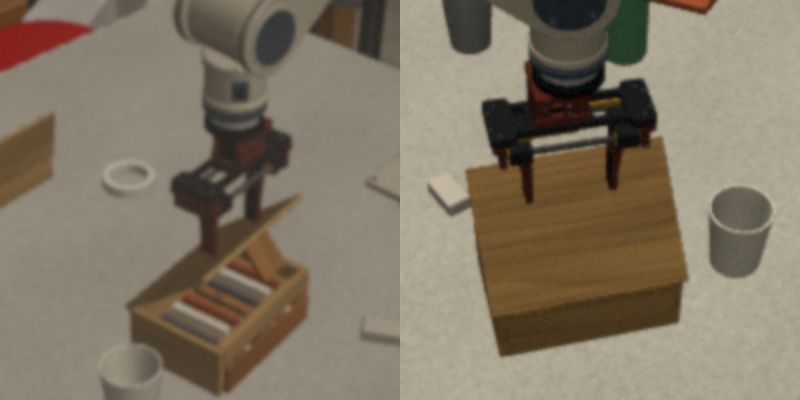

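>>> carry_out([
  [[0,0,0],[-0.8,8,-9],87],
  [[0,0,0],[-1.6,15,-18],87],
  [[0,0,0],[-2,19,-25],87],
  [[0,0,0],[-2.4,23,-32],87],
  [[0,0,0],[-2.8,27,-39],87],
  [[0,0,0],[-3.1,30,-46],87],
  [[0,0,0],[-3.4,32,-53],87],
  [[0,0,0],[-3.6,34,-60],87],
  [[0,0,0],[-3.8,36,-66],87],
  [[0,0,0],[-3.9,37,-71],87],
])

```text
t: 11.75
ee_pos: [539.2, 14.1, 102.9]
orientation: [-2.102, -2.334, 0.0]
ft_force: [0.6, 0.1, 1.1]
width: 87.3
```

>>> carry_out([
  [[0,0,0],[0,0,-4],87],
  [[0,0,0],[0,0,-8],87],
  [[0,0,0],[0,0,-11],87],
  [[0,0,0],[0,0,-13],87],
  [[0,0,0],[0,0,-15],87],
  [[0,0,0],[0,0,-15],87],
])

```text
t: 12.25
ee_pos: [539.4, 13.8, 88.6]
orientation: [2.102, 2.334, -0.0]
ft_force: [-0.7, -0.4, -0.5]
width: 86.9
```

>>> carry_out([
  [[0,0,0],[0,0,-1],87],
  [[0,0,0],[0,0,-2],87],
  [[0,0,0],[0,0,-3],87],
  [[0,0,0],[0,0,-3],87],
])

```text
t: 12.58
ee_pos: [539.5, 13.9, 88.1]
orientation: [2.102, 2.334, 0.0]
ft_force: [-7.3, -0.5, 26.2]
width: 86.9
```

Run:
```python
from h import *
np.set_printoptions(precision=3,suppress=True)
o=monitor.get_obs(); print(o['t'],o['ee_pos'],o['ft_force'],o['qpos'])
im=snap('scene','s6.png'); im2=snap('side','d6.png'); cv2.imwrite('pics/s6z.png',np.hstack([cv2.resize(i,(400,400)) for i in (im[150:300,250:400,::-1],im2[180:330,240:390,::-1])]))
```

```text
12.5833 [539.544  13.886  88.077] [-7.259 -0.451 26.167] [ 0.004  0.497  1.902 -0.     0.742 -0.101]
```

View pics/s6z.png

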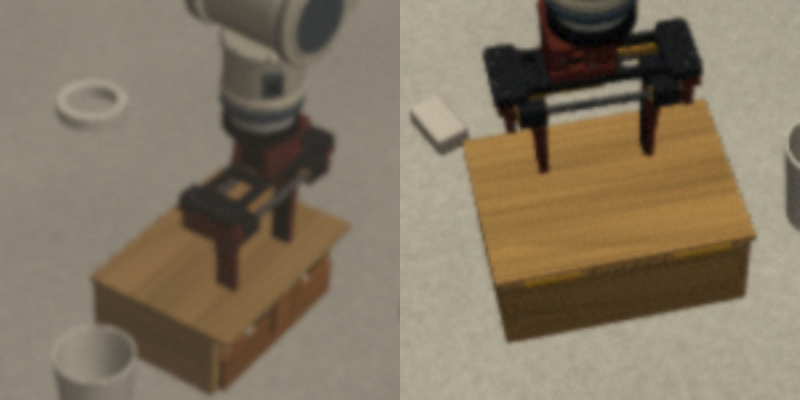

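Stopped hard at z = 88 mm, so the lid is shut. I'll lift clear and check.

>>> carry_out([
  [[0,0,0],[0,0,5],87],
  [[0,0,0],[0,0,25],87],
  [[0,0,0],[0,0,60],87],
  [[0,0,0],[0,0,100],87],
  [[0,0,0],[0,0,140],87],
  [[0,0,0],[-20,20,160],87],
  [[0,0,0],[-50,45,160],87],
  [[0,0,0],[-70,75,160],87],
  [[0,0,0],[-80,110,160],87],
  [[0,0,0],[-80,110,160],87],
])

```text
t: 13.52
ee_pos: [457.3, 127.7, 246.2]
orientation: [-2.098, -2.337, -0.002]
ft_force: [0.5, -0.7, 0.5]
width: 87.1
```

Run:
```python
from ov import *
np.set_printoptions(precision=2,suppress=True)
yaw=np.arctan2(-.994,.105)
o=monitor.get_obs(); print(o['t'],o['ee_pos'],o['ft_force'],o['qvel'])
for c in ['scene','side']:
    snap(c,c+'7.png')
    for q in ['tray_front','lid_edge','lid_hinge','eraser','paper_cup']:
        for r in place_of(q,c)[:1]: print(c,q,w(c,r['point']),round(r['confidence'],2))
overlay('scene','scene7.png','ovs7.png',(546.4,-38),yaw,-8,0,(250,150,430,300))
overlay('side','side7.png','ovd7.png',(546.4,-38),yaw,-8,0,(240,190,420,320))
```

```text
13.5167 [457.3  127.7  246.18] [ 0.52 -0.65  0.49] [-0.07  0.02 -0.02 -0.04 -0.   -0.11]
scene tray_front [536.5   53.25  25.28] 0.79
scene lid_edge [538.09  61.88  92.67] 0.83
scene lid_hinge [ 552.3  -111.53   81.44] 0.94
scene eraser [398.   139.52   6.45] 0.66
scene paper_cup [750.36  -3.61   1.09] 0.79
side lid_edge [534.98  62.14  89.91] 0.92
side lid_hinge [ 555.76 -106.76   81.14] 0.88
side eraser [399.08 142.98   3.75] 0.72
side paper_cup [753.26  -0.52   1.53] 0.95
```

View pics/ovs7.png

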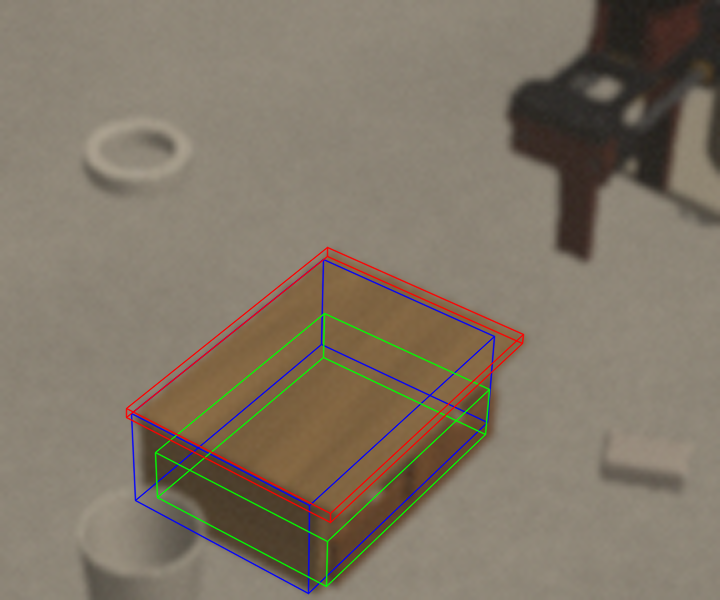

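View pics/side7.png

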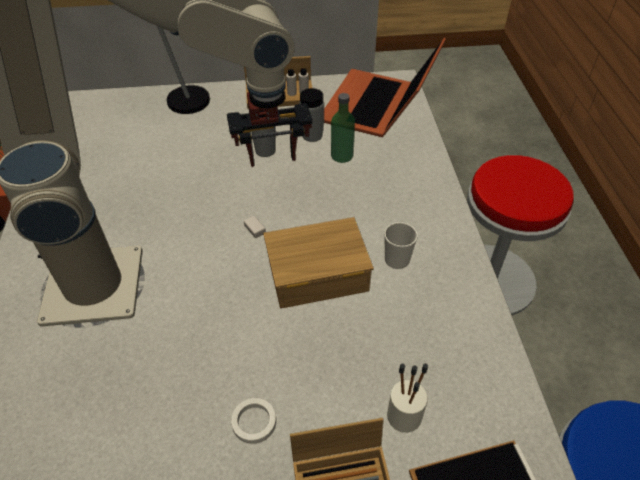

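>>> carry_out([
  [[0,0,0],[0,0,0],87],
  [[0,0,0],[0,0,0],87],
  [[0,0,0],[0,0,0],87],
])

```text
t: 14.37
ee_pos: [459.4, 123.9, 245.7]
orientation: [-2.102, -2.334, -0.0]
ft_force: [-0.1, 0.1, 0.6]
width: 87.0
```

```bash
python3 -c "
from workcell import order; print(order.close_job())"
```

```text
the job is handed in; nothing more can be done
None
```

The chest is closed and I handed the job in at about 14.4 s. `close_job` gives no verdict, so the result rests on my own checks below.

**What I did:** I pushed the tray about 60 mm in with both open fingertips until it stopped hard, at about 45 N. Then I reached over behind the lid and guided it down along its arc to a firm stop. I lifted the hand clear towards the front.

**Tray:** Touching the chest front with the same fingertips put it about 6 mm behind the tray front, which is the fully home position.

**Lid:** It stopped hard with the fingertips at z = 88.1 mm under 26 N; shut is 88 mm. The final pictures agree, with the free edge measured at 90 to 93 mm, within the network's error of about 4 mm.

**Surroundings:** The eraser and paper cup were within about 4 mm of their starting positions. The pencil box still looks open, and nothing else looks moved in the last side picture. I did not re-measure those others.

**Disagreement:** The networks put the tray front about 4 mm short after the push, and about 9 mm short once the lid was shut. I trusted the touch measurement instead. The estimated chest position was about 2.5 mm off. In the last picture the lid's tongue hangs in front of the tray and probably misled the network.

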